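Load the bench shaker and start it by its keys

TASK

Stand the clear bottle with the black cap upright in the middle of the black mat on the bench shaker's plate, setting it down gently without dropping it, and let go. Then start the shaker on its console: press the bar-shaped key, then the round one, then the triangular one, each fully down and let up again before the next, and in no other order. Do not press the cross-shaped key, and leave the beaker, timer and tweezers where they are.

Things in the scene. Friction and masses are not known exactly. Their poses are not given: they have to be found in the camera images.
- bottle: The loose sample bottle: squat translucent colourless bottle with a small white label, 54 mm across the body and 105 mm tall with a black screw cap, standing upright on the bench. Origin: centre of its underside; z is up along the bottle. Weighs about 0.11 to 0.23 kg. Gripped across the body (54 mm) at about 40 mm above its base, or by its cap.
- shaker: Bench shaker, fixed: white housing 140 x 140 mm with a square metal plate 130 x 130 mm on top. Origin: centre of its underside on the bench; z up. The plate does not move.
- plate_centre (a point): Centre of the upper face of the black rubber mat (116 x 116 mm) on the shaker's plate, 68 mm above the bench; axes as the shaker's, z up. Round the mat runs a lip 6 mm wide that stands 4 mm higher than the mat; its inner faces are 59 mm from the centre.
- console: The shaker's key console, fixed: flat white box 160 x 150 mm, 36 mm high, with four white push keys two by two on its top, each in a black square module 58 mm wide whose top is 44 mm above the bench. Neighbouring keys are 64 mm apart, centre to centre; which key stands where changes. Origin: centre of its underside; x points away from the side with the narrow dark display strip, z up.
- bar_top (a point): Centre of the top face of the key that is a straight bar 52 mm long and 16 mm wide (no arm across it), on the console, 58 mm above the bench when up. First key to press. The point moves with the key; axes as the console's, z up. It stands 14 mm above its black module and goes straight down 8 mm against a spring (about 1.6 N to start, 8 N at the stop); it springs back.
- disc_top (a point): Centre of the top face of the key that is a round disc 38 mm across, on the console, 58 mm above the bench when up. Second key to press. The point moves with the key; axes as the console's, z up. It stands 14 mm above its black module and goes straight down 8 mm against a spring (about 1.6 N to start, 8 N at the stop); it springs back.
- triangle_top (a point): Centre of the top face of the key that is a three-sided triangle, 27 mm from its centre to each corner, on the console, 58 mm above the bench when up. Third key to press. The point moves with the key; axes as the console's, z up. It stands 14 mm above its black module and goes straight down 8 mm against a spring (about 1.6 N to start, 8 N at the stop); it springs back.
- cross_top (a point): Centre of the top face of the key that is a plus-shaped cross of two 46 x 14 mm arms, on the console, 58 mm above the bench when up. The cancel key: not to be pressed. The point moves with the key; axes as the console's, z up. It stands 14 mm above its black module and goes straight down 8 mm against a spring (about 1.6 N to start, 8 N at the stop); it springs back.
- bar_key (a joint): How far the bar key is pressed down, m: 0 up, 0.008 at its stop; counts as pressed from 0.005.
- disc_key (a joint): How far the disc key is pressed down, m: 0 up, 0.008 at its stop; counts as pressed from 0.005.
- triangle_key (a joint): How far the triangle key is pressed down, m: 0 up, 0.008 at its stop; counts as pressed from 0.005.
- cross_key (a joint): How far the cross key is pressed down, m: 0 up, 0.008 at its stop; counts as pressed from 0.005.
- bar_pin (a joint): Small steel tell-tale pin (8 mm across) at the corner of the bar key's module: 0 standing out 6 mm, pushed in by the key as the key goes down and stays in (up to 0.008 m), so it shows how far that key has been pressed so far.
- disc_pin (a joint): Small steel tell-tale pin (8 mm across) at the corner of the disc key's module: 0 standing out 6 mm, pushed in by the key as the key goes down and stays in (up to 0.008 m), so it shows how far that key has been pressed so far.
- triangle_pin (a joint): Small steel tell-tale pin (8 mm across) at the corner of the triangle key's module: 0 standing out 6 mm, pushed in by the key as the key goes down and stays in (up to 0.008 m), so it shows how far that key has been pressed so far.
- cross_pin (a joint): Small steel tell-tale pin (8 mm across) at the corner of the cross key's module: 0 standing out 6 mm, pushed in by the key as the key goes down and stays in (up to 0.008 m), so it shows how far that key has been pressed so far.
- beaker: Loose empty clear beaker, 56 mm across, 70 mm tall, a bystander on the bench to the far right. Origin: centre of its underside.
- bench_timer: Loose white digital timer lying on the bench, 62 x 66 x 18 mm, a bystander. Origin: centre of its underside.
- tweezers: Loose steel tweezers lying on the bench near its front edge, 128 x 14 x 8 mm, a bystander. Origin: centre of the underside.

How it is judged:
On the way, in this order (a step that is already met when the one before it is completed fails the run):
1. the bottle stands released on the shaker's mat (horizontal distance between bottle and plate_centre below 0.032 m and z of bottle in the frame of plate_centre between -0.004 and 0.006 m and angle between bottle's own z axis and vertical below 0.15 rad and contact force between the fingers and bottle below 0.1 N and linear speed of bottle below 0.03 m/s), for 0.2 s.
2. the bar key is fully down, the others up (value of joint bar_key above 0.005 m and value of joint each of disc_key, triangle_key, cross_key below 0.002 m), for 0.05 s.
3. the bar key is up again and the disc key fully down, the others up (value of joint disc_key above 0.005 m and value of joint each of bar_key, triangle_key, cross_key below 0.002 m), for 0.05 s.
4. the disc key is up again and the triangle key fully down, the others up (value of joint triangle_key above 0.005 m and value of joint each of bar_key, disc_key, cross_key below 0.002 m), for 0.05 s.
At the end, for the whole second after the job is handed in: The bottle stands upright (within 0.15 rad), released and at rest on the shaker's mat, its centre within 32 mm of the mat's centre; all four keys are up again (less than 2 mm down); the pins of the bar, disc and triangle keys are pushed in (over 4.5 mm) and that of the cross key is not (under 3 mm) (all of step 1 and value of joint each of bar_key, disc_key, triangle_key, cross_key below 0.002 m and value of joint each of bar_pin, disc_pin, triangle_pin above 0.0045 m and value of joint cross_pin below 0.003 m); the robot touches nothing.
It fails at once if a key is pressed (3 mm or more) while the bottle is not standing on the shaker's mat (value of joint any of bar_key, disc_key, triangle_key, cross_key above 0.003 m and not (horizontal distance between bottle and plate_centre below 0.032 m and z of bottle in the frame of plate_centre between -0.004 and 0.006 m and angle between bottle's own z axis and vertical below 0.15 rad)).
It fails at once if keys are pressed (3 mm or more) out of order: the disc before the bar, the triangle before the disc, or one again after or together with a later one ((value of joint disc_key above 0.003 m and value of joint bar_pin below 0.0045 m) or (value of joint triangle_key above 0.003 m and value of joint disc_pin below 0.0045 m) or (value of joint bar_key above 0.003 m and value of joint any of disc_pin, triangle_pin above 0.003 m) or value of joint each of disc_key, triangle_pin above 0.003 m).
It fails at once if the cross key is pressed (value of joint cross_key above 0.003 m).
It fails at once if the bottle is tipped by more than 35 degrees, or let go more than 10 mm above the mat, or banged onto the shaker (over 70 N) (angle between bottle's own z axis and vertical above 0.61 rad or contact force between bottle and shaker above 70 N or (horizontal distance between bottle and plate_centre below 0.08 m and z of bottle in the frame of plate_centre above 0.01 m and contact force between the fingers and bottle below 0.05 N)).
It fails at once if the beaker, the timer or the tweezers are pushed more than 30 mm out of place (distance of any of beaker, bench_timer, tweezers from where it was at the start of the episode above 0.03 m).
It also fails if it takes over 58 s, if anything falls off the work surface, if the arm or the gripper's body presses on something with over 40 N, if the wrist force passes 120 N, or if a joint passes its speed limit or range.

ROBOT

A 6-joint arm with a two-finger parallel gripper is mounted at the origin on a cart in front of the work surface, level with it; the furniture and walls round the work are solid. World frame = base frame: x ahead of the robot, y to its left, z up, the work surface at z = 0. Lengths are in m, angles in rad, forces in N, time in s.
With the tool pointing down it reaches from about 0.375 to 0.9 m from the base axis. Payload 3.1 kg.
Tool frame: the origin (TCP) lies midway between the tips of the shut fingers; the grasp point (between the pads) lies 19 mm behind it (pinch_z is the distance from the TCP to the grasp point, in m); z points along the fingers, y is the line along which they close (so a half turn about z gives the same grasp; the last joint's range is limited). The gripper opens to 85 mm and grips with 20 to 120 N. Pads are 22 mm wide; open, the fingers measure 114 mm over their backs; the gripper's body (76 mm by 85 mm) begins 54 mm behind the grasp point. The pads swing forward as they close: fully open they stand 13 mm farther back than shut.
Start: joints at [1.111, 0.527, 1.433, -0, 1.181, -0.178], TCP at [0.173, 0.601, 0.231] pointing down, gripper open.
Joint ranges: [-3.08, 3.08], [-0.75, 2.2], [0.22, 2.44], [-1.43, 4.57], [0, 2.65], [-2.85, 2.85]. Speed limits (rad/s): [2.79, 2.79, 3.14, 3.14, 3.14, 3.14].

INTERFACE

Orientations are given as a unit quaternion [x, y, z, w].
In Python, from station import sense, snapshot, camera_params, sign_off, pinch_z gives the robot as it stands. The module is installed in compiled form; this text tells all that it offers.
- The arm moves only by the shell command python3 -m handwheel 'ROWS' [FORCE]. ROWS is JSON, a list that holds one entry, the list of rows, each a list of 7 numbers: the turn, a rotation vector about the tool's x, y, z in degrees, then the shift along the tool's x, y, z in m, then the opening, from 0 (shut) to 1 (fully open). A call has 1 to 20 rows; each row shifts and turns the commanded pose from where the row before left it, along the tool's axes as they then stand; what a row does not reach is not made up. A row lasts 1/8 s, in which the tool goes at most 62.5 mm and 10.7 degrees, less where a joint would pass 70% of its speed; a pose out of reach is approached as far as the arm can. A call with a gripper value outside its range is refused whole. The fingers move at their own pace and stop on an object; FORCE is the grip in N (left out, the last holds). Time passes only in rows, so rows that do not move let the fingers close. It gives the time, the measured TCP pose, the force, the opening and the grip force at its end, in the units of the state.
- sense(): the state, without advancing time (a new reading comes with each control period).
- snapshot(name): name is "side" or "top" or "wrist"; returns the picture (400x640x3 uint8, red, green, blue); there is no depth.
- camera_params(name): a dict with "fx", "fy", "cx", "cy" (pixels), "k1" (the pictures are not rectified: a ray, as slopes to the right and down, at radius r is drawn at 1 + k1 r^2 times it, then the intrinsics apply), "world_to_cam" (4x4, takes a point from world to camera coordinates); the wrist camera has in their place "mount" (4x4, takes a point from camera to tool coordinates, whose origin is the TCP and whose axes are the flange's). Camera axes: x right, y down, z forward; pixel columns grow to the right and rows downward; lengths in m; the calibration is good to about 2 mm. A picture is of the moment at which its call begins: read the wrist's pose just before it. camera_params takes no time and is no camera call.
- sign_off(): hands the job in; it is judged then, once.
The state is a dict: "t": time; "q": joint angles; "qd": joint speeds; "tau": joint torques, N m; "tcp_pos": TCP position; "tool_rot": TCP orientation; "force": force on the tool from outside, world axes, zero at the start; "ft_torque": the same for the moment, N m; "finger_gap": opening from 0.0 (shut) to 1.0 (fully open); "gripper_force": force on a finger pad.
Only numpy, scipy, OpenCV 4.12 (cv2) and the standard library are available. Lean on these libraries where they do the work, as an engineer would, in place of code of your own. Each camera call takes 0.05 s, during which the arm holds its last target. There are 200 camera calls.

## Working session

There is one attempt and no reset: what is moved stays moved. The work goes in short steps, Python scripts to look and compute and a shell command to move; the robot and the scene stay as the last step left them, time stands still between calls to the robot, and variables do not carry over. Pictures are saved under pics/ and viewed, at most 10 in all, crops included, and the job is handed in when it is done.

```bash
mkdir -p pics; cat > h.py <<'E'
import numpy as np, cv2
from station import *
from scipy.spatial.transform import Rotation as R
def ray(name,uv,st=None):
    p=camera_params(name)
    K=np.array([[p['fx'],0,p['cx']],[0,p['fy'],p['cy']],[0,0,1.]])
    a=cv2.undistortPoints(np.array([[uv]],float),K,np.array([p['k1'],0,0,0.]))[0,0]
    d=np.array([a[0],a[1],1.])
    if name=='wrist':
        st=st or sense(); T=np.eye(4);T[:3,:3]=R.from_quat(st['tool_rot']).as_matrix();T[:3,3]=st['tcp_pos']
        M=T@np.array(p['mount'])
    else: M=np.linalg.inv(np.array(p['world_to_cam']))
    return M[:3,3],M[:3,:3]@d
def atz(name,uv,z,st=None):
    o,d=ray(name,uv,st); return (o+d*(z-o[2])/d[2]).round(4)
def save(name,f): 
    im=snapshot(name); cv2.imwrite('pics/'+f,im[:,:,::-1]); return im
E
python3 - <<'E'
from h import *
s=sense();print({k:np.round(v,3).tolist() for k,v in s.items()},pinch_z)
print(R.from_quat(s['tool_rot']).as_matrix().round(3))
a=save('top','top.png');b=save('side','side.png')
for n in('top','side'):
  p=camera_params(n);M=np.linalg.inv(p['world_to_cam']);print(n,p['fx'],M[:3,3].round(3),M[:3,2].round(3))
print(np.array(camera_params('wrist')['mount']).round(3))
E
```

```text
{'t': 0.0, 'q': [1.112, 0.528, 1.434, -0.0, 1.181, -0.178], 'qd': [-0.001, -0.0, 0.002, -0.001, 0.002, 0.0], 'tau': [0.002, -44.234, -17.803, -0.0, 0.008, 0.0], 'tcp_pos': [0.173, 0.6, 0.23], 'tool_rot': [0.14, 0.99, -0.001, -0.0], 'force': [0.635, 0.067, 0.159], 'ft_torque': [0.017, -0.005, 0.016], 'gripper_force': 0.0, 'finger_gap': 1.0} 0.0187
[[-0.961  0.277 -0.001]
 [ 0.277  0.961 -0.002]
 [ 0.    -0.002 -1.   ]]
top 376.37176558547105 [ 0.31  -0.093  1.038] [ 0.166  0.015 -0.986]
side 389.6222641591473 [ 0.447 -1.134  0.496] [ 0.048  0.931 -0.361]
[[-0.    -0.947 -0.321  0.083]
 [ 1.     0.    -0.001  0.   ]
 [ 0.001 -0.321  0.947 -0.143]
 [ 0.     0.     0.     1.   ]]
```

View pics/top.png

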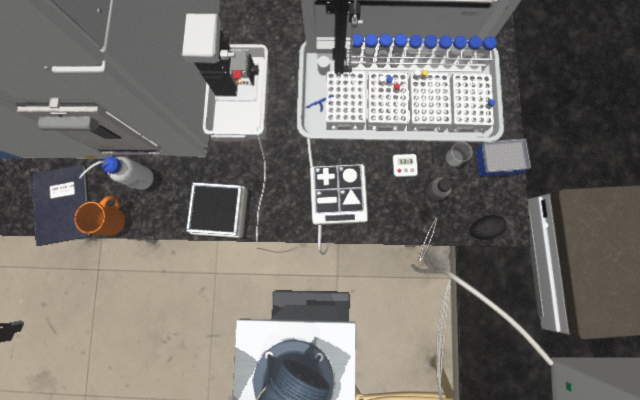

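View pics/side.png

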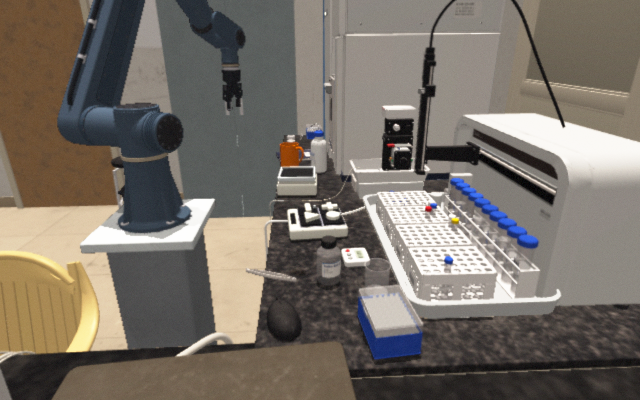

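Top view: the shaker is at about (216,210), the console at (339,193) with its strip toward the robot, and the bottle at about (440,187). The beaker is at (459,153), the timer at (404,165) and the tweezers at (428,240). The side view shows the bottle at (329,262). Next I'll enlarge both.

```bash
python3 - <<'E'
import cv2,numpy as np
a=cv2.imread('pics/top.png')[140:250,180:480];b=cv2.imread('pics/side.png')[225:295,240:400]
a=cv2.resize(a,None,fx=2.6,fy=2.6,interpolation=2);b=cv2.resize(b,None,fx=4,fy=4,interpolation=2)
c=np.zeros((600,800,3),np.uint8);c[:a.shape[0],:a.shape[1]]=a;c[300:300+b.shape[0],:b.shape[1]]=b;cv2.imwrite('pics/crop.png',c)
E
```

```text
(no output)
```

View pics/crop.png

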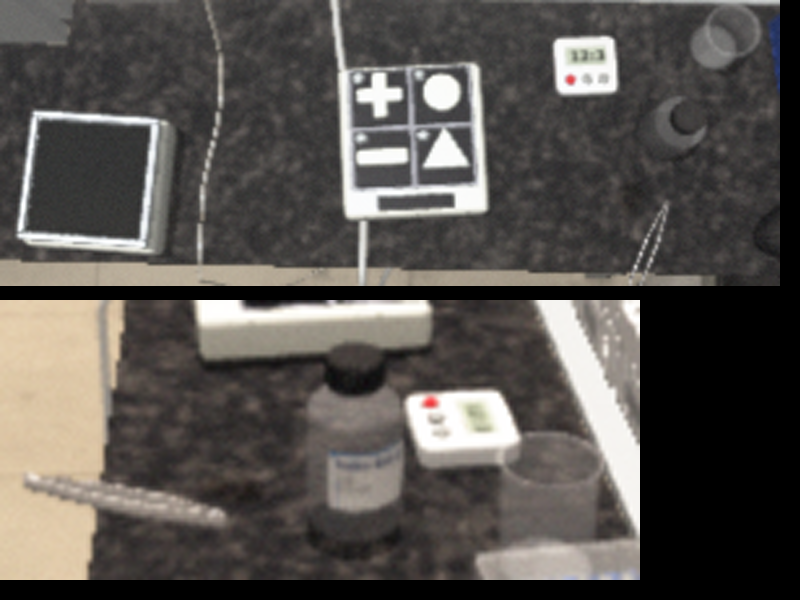

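```bash
python3 - <<'E'
from h import *
c=lambda x,y:(180+x/2.6-.3,140+y/2.6-.3)
print('cap',atz('top',c(687,116),.105),atz('side',(240+355/4,225+55/4),.105))
m=[atz('top',c(*p),.068) for p in[(38,120),(151,125),(143,240),(27,233)]];print(m,np.mean(m,0),[np.linalg.norm(m[i]-m[i-1]) for i in range(4)])
for n,p in dict(cross=(380,95),disc=(441,91),bar=(382,156),tri=(446,156)).items(): print(n,atz('top',c(*p),.058))
print('beaker top',atz('top',c(733,31),.07),'bot',atz('top',c(714,47),0))
print('timer',atz('top',c(587,66),.018))
print('tw',atz('top',c(668,202),.0),atz('top',c(635,280),0.))
E
```

```text
cap [ 0.5065 -0.3743  0.105 ] [ 0.5074 -0.3843  0.105 ]
[array([0.4987, 0.2736, 0.068 ]), array([0.4954, 0.1571, 0.068 ]), array([0.3788, 0.1583, 0.068 ]), array([0.3833, 0.2757, 0.068 ])] [0.43905  0.216175 0.068   ] [np.float64(0.11541910587073528), np.float64(0.11654672882582336), np.float64(0.11660617479361887), np.float64(0.11748621195697817)]
cross [ 0.5328 -0.0744  0.058 ]
disc [ 0.5381 -0.1369  0.058 ]
bar [ 0.4694 -0.0778  0.058 ]
tri [ 0.4706 -0.1427  0.058 ]
beaker top [ 0.6038 -0.4352  0.07  ] bot [ 0.6064 -0.4383  0.    ]
timer [ 0.5777 -0.295   0.018 ]
tw [ 0.4347 -0.3827  0.    ] [ 0.3515 -0.3457  0.    ]
```

```bash
python3 -m handwheel '[[[0,0,-8.05,0,0,0,1],[0,0,-8.05,0,0,0,1],[0,0,0,-0.055,-0.025,0,1],[0,0,0,-0.055,-0.025,0,1],[0,0,0,-0.055,-0.025,0,1],[0,0,0,-0.055,-0.025,0,1],[0,0,0,-0.055,-0.025,0,1],[0,0,0,-0.055,-0.025,0,1],[0,0,0,0,-0.06,0,1],[0,0,0,0,-0.06,0,1],[0,0,0,0,-0.06,0,1],[0,0,0,0,-0.06,0,1],[0,0,0,0,-0.06,0,1],[0,0,0,0,-0.06,0,1],[0,0,0,0,-0.06,0,1],[0,0,0,0,-0.06,0,1],[0,0,0,0,-0.06,0,1],[0,0,0,0,-0.06,0,1],[0,0,0,0,-0.06,0,1],[0,0,0,0,-0.06,0,1]]]'; python3 -m handwheel '[[[0,0,0,0,-0.054,0,1],[0,0,0,0,-0.054,0,1],[0,0,0,0,0,0,1],[0,0,0,0,0,0,1]]]'
python3 - <<'E'
from h import *
s=sense();print(s['tcp_pos'],R.from_quat(s['tool_rot']).as_matrix().round(3).tolist(),s['q'])
save('wrist','w1.png')
E
```

```text
t: 2.6
tcp_pos: [0.5029, -0.2712, 0.231]
tool_rot: [0.0, 1.0, 0.0, -0.0]
force: [0.4, 0.3, -0.7]
finger_gap: 1.001
gripper_force: 0.0
t: 3.1
tcp_pos: [0.5027, -0.3766, 0.2305]
tool_rot: [0.0, 1.0, 0.001, -0.001]
force: [-0.1, 0.1, -0.3]
finger_gap: 0.998
gripper_force: 0.0
[ 0.5027329  -0.37657407  0.23046695] [[-1.0, 0.0, -0.001], [0.0, 1.0, 0.002], [0.001, 0.002, -1.0]] [-8.20774415e-01  5.33715529e-01  1.42333850e+00  5.19893769e-04
  1.18714806e+00 -2.39141339e+00]
```

View pics/w1.png

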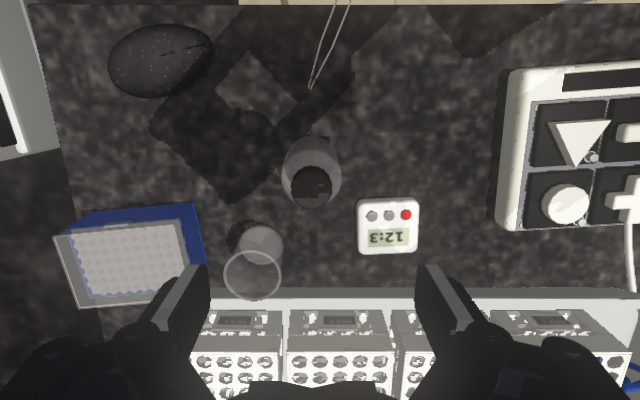

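Wrist view: cap top centre at about (312,187), beaker rim at (252,275), timer at (388,226). The disc key is at (567,203) and the triangle at about (577,140).

```bash
python3 - <<'E'
from h import *
for n,p,z in [('cap',(312,187),.105),('beaker rim',(252,275),.07),('disc',(566,201),.058),('tri tip',(576,167),.058),('tri l',(551,122),.058),('tri r',(611,121),.058)]: print(n,atz('wrist',p,z))
E
```

```text
cap [ 0.5048 -0.3756  0.105 ]
beaker rim [ 0.6048 -0.4333  0.07  ]
disc [ 0.5333 -0.1398  0.058 ]
tri tip [ 0.5008 -0.1382  0.058 ]
tri l [ 0.4608 -0.169   0.058 ]
tri r [ 0.4601 -0.1181  0.058 ]
```

```bash
python3 -m handwheel '[[[0,0,0,-0.002,0,0.04,1],[0,0,0,0,0,0.04,1],[0,0,0,0,0,0.04,1],[0,0,0,0,0,0.04,1],[0,0,0,0,0,0.02,1],[0,0,0,0,0,0.013,1],[0,0,0,0,0,0,1],[0,0,0,0,0,0,0.5],[0,0,0,0,0,0,0.3],[0,0,0,0,0,0,0],[0,0,0,0,0,0,0],[0,0,0,0,0,0,0],[0,0,0,0,0,0,0]]]' 40
```

```text
t: 4.78
tcp_pos: [0.506, -0.3781, 0.0399]
tool_rot: [-0.0, 1.0, -0.001, 0.001]
force: [-0.4, 0.8, 5.6]
finger_gap: 0.608
gripper_force: 41.4
```

```bash
python3 -m handwheel '[[[0,0,0,0,0,-0.01,0],[0,0,0,0,0,-0.02,0],[0,0,0,0,0,-0.03,0],[0,0,0,0,0,-0.03,0],[0,0,0,0,0,-0.03,0],[0,0,0,0,0,0,0],[0,0,0,0,0,0,0]]]'
python3 - <<'E'
from h import *
im=np.vstack([snapshot('side')[180:320,200:440],snapshot('wrist')[100:400:2,160:640:2]])
cv2.imwrite('pics/lift.png',cv2.resize(im[:,:,::-1],None,fx=2,fy=2))
E
```

```text
t: 5.65
tcp_pos: [0.5048, -0.3769, 0.1579]
tool_rot: [-0.0, 1.0, 0.0, -0.0]
force: [-0.4, -0.1, -1.4]
finger_gap: 0.61
gripper_force: 42.3
```

View pics/lift.png

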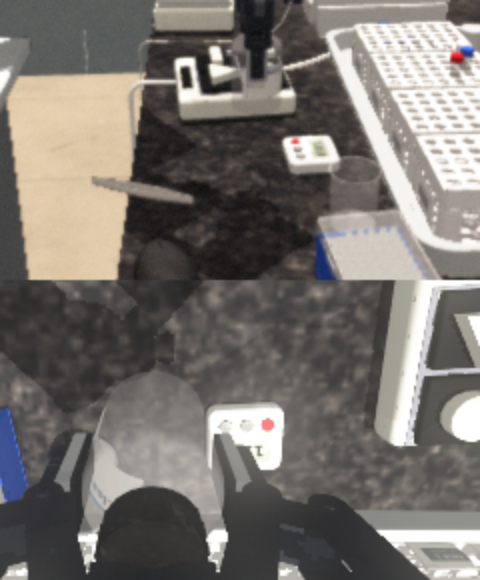

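The bottle hangs upright between the fingers, with its cap at about (155,530) in the crop. The timer and beaker are undisturbed. Next I carry it over the shaker.

```bash
python3 -m handwheel '[[[0,0,0,0,0.013,0,0],[0,0,0,0.003,0.025,0,0],[0,0,0,0.005,0.035,0,0],[0,0,0,0.005,0.04,0,0],[0,0,0,0.005,0.04,0,0],[0,0,0,0.005,0.04,0,0],[0,0,0,0.005,0.04,0,0],[0,0,0,0.005,0.04,0,0],[0,0,0,0.005,0.04,0,0],[0,0,0,0.005,0.04,0,0],[0,0,0,0.005,0.04,0,0],[0,0,0,0.005,0.04,0,0],[0,0,0,0.005,0.04,0,0],[0,0,0,0.005,0.04,0,0],[0,0,0,0.003,0.035,0,0],[0,0,0,0,0.025,0,0],[0,0,0,0,0.02,0,0],[0,0,0,0,0,0,0],[0,0,0,0,0,0,0]]]'
python3 -m handwheel '[[[0,0,0,0,0,0.015,0],[0,0,0,0,0,0.015,0],[0,0,0,0,0,0.01,0],[0,0,0,0,0,0.003,0],[0,0,0,0,0,0,0],[0,0,0,0,0,0,0]]]'
python3 - <<'E'
from h import *
im=np.vstack([cv2.resize(snapshot('side')[110:230,230:390],None,fx=2,fy=2),snapshot('wrist')[::2,::2]])
cv2.imwrite('pics/place.png',cv2.resize(im[:,:,::-1],None,fx=1.3,fy=1.3))
E
```

```text
t: 8.12
tcp_pos: [0.4384, 0.2153, 0.1579]
tool_rot: [-0.0, 1.0, -0.0, -0.001]
force: [-0.0, -0.3, -1.3]
finger_gap: 0.615
gripper_force: 42.4
t: 8.88
tcp_pos: [0.4396, 0.2156, 0.1157]
tool_rot: [-0.0, 1.0, 0.0, 0.0]
force: [0.3, -0.3, -0.9]
finger_gap: 0.612
gripper_force: 42.4
```

View pics/place.png

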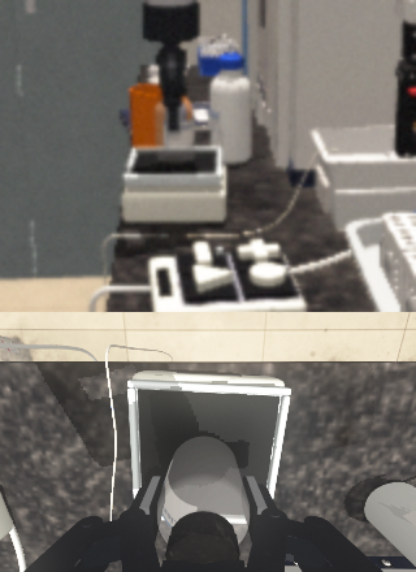

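The bottle is over the mat, centred sideways (about x=207, with mat edges at 138 and 280). I'll lower it slowly.

```bash
python3 -m handwheel '[[[0,0,0,0,0,0.002,0],[0,0,0,0,0,0.002,0],[0,0,0,0,0,0.001,0],[0,0,0,0,0,0.001,0],[0,0,0,0,0,0,0],[0,0,0,0,0,0,0]]]'; python3 -m handwheel '[[[0,0,0,0,0,0.001,0],[0,0,0,0,0,0,0],[0,0,0,0,0,0,0]]]';python3 -m handwheel '[[[0,0,0,0,0,0.001,0],[0,0,0,0,0,0,0],[0,0,0,0,0,0,0]]]'
```

```text
t: 9.72
tcp_pos: [0.4393, 0.2156, 0.1093]
tool_rot: [-0.0, 1.0, 0.0, 0.0]
force: [-1.2, -0.0, -1.1]
finger_gap: 0.611
gripper_force: 42.4
t: 10.1
tcp_pos: [0.4393, 0.2156, 0.1083]
tool_rot: [-0.0, 1.0, -0.0, 0.0]
force: [-0.0, 0.2, -2.1]
finger_gap: 0.605
gripper_force: 42.4
t: 10.48
tcp_pos: [0.4394, 0.2156, 0.1079]
tool_rot: [-0.0, 1.0, 0.0, 0.0]
force: [-2.1, -0.4, 5.6]
finger_gap: 0.608
gripper_force: 42.9
```

Contact: +5.6 N. Release gradually, then rise.

```bash
python3 -m handwheel '[[[0,0,0,0,0,0,0.65],[0,0,0,0,0,0,0.7],[0,0,0,0,0,0,0.8],[0,0,0,0,0,0,1],[0,0,0,0,0,0,1],[0,0,0,0,0,0,1],[0,0,0,0,0,0,1],[0,0,0,0,0,-0.01,1],[0,0,0,0,0,-0.02,1],[0,0,0,0,0,-0.03,1],[0,0,0,0,0,-0.03,1],[0,0,0,0,0,-0.03,1],[0,0,0,0,0,0,1],[0,0,0,0,0,0,1]]]'
python3 - <<'E'
from h import *
s=sense();print(s['tcp_pos'])
im=np.hstack([cv2.resize(snapshot('side')[110:230,230:390],None,fx=2,fy=2),cv2.resize(snapshot('wrist'),(480,300))[:240]])
cv2.imwrite('pics/rel.png',im[:,:,::-1])
E
```

```text
t: 12.22
tcp_pos: [0.4386, 0.2154, 0.2271]
tool_rot: [-0.0, 1.0, -0.0, -0.0]
force: [-0.1, 0.6, -0.2]
finger_gap: 1.002
gripper_force: 0.0
[0.43864647 0.2154367  0.22710272]
```

View pics/rel.png

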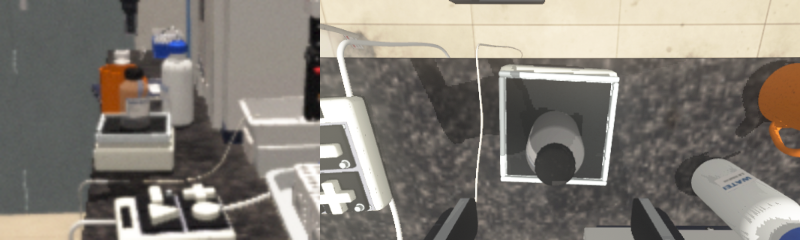

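Bottle stands upright, released on the mat (cap at about (557,160)). Next: shut the fingers and move above the bar key.

```bash
python3 -m handwheel '[[[0,0,0,0,-0.02,0,1],[0,0,0,-0.005,-0.04,0,1],[0,0,0,-0.005,-0.05,0,1],[0,0,0,-0.005,-0.05,0,0],[0,0,0,-0.005,-0.05,0,0],[0,0,0,-0.005,-0.05,0,0],[0,0,0,-0.006,-0.034,0,0],[0,0,0,0,0,0,0],[0,0,0,0,0,0,0],[0,0,0,0,0,0,0]]]' 20
python3 - <<'E'
from h import *
s=sense();print(s['tcp_pos'])
im=save('wrist','w2full.png')
print(*[atz('wrist',p,.058,s) for p in [(320,200),(420,200),(320,300)]])
E
```

```text
t: 13.58
tcp_pos: [0.4696, -0.0771, 0.2269]
tool_rot: [-0.001, 1.0, 0.0, -0.001]
force: [0.1, -0.3, -0.3]
finger_gap: 0.003
gripper_force: 0.0
[ 0.46960822 -0.07707392  0.22687398]
[ 0.4977 -0.0695  0.058 ] [0.4975 0.0224 0.058 ] [ 0.6054 -0.0686  0.058 ]
```

View pics/w2full.png

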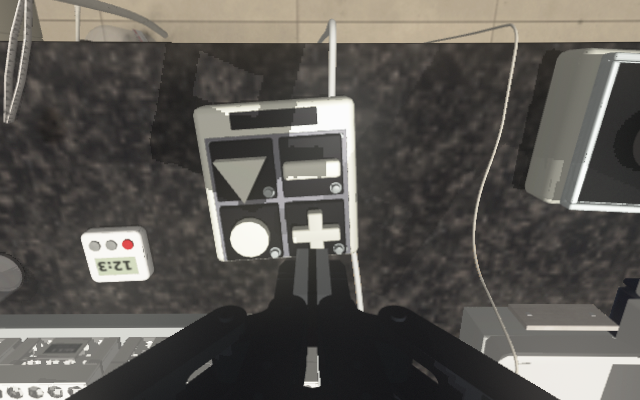

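Wrist view: bar centre (311,169), triangle corners (214,159), (267,157) and (243,203), disc (250,238), cross (316,230).

```bash
python3 - <<'E'
from h import *
for n,p in dict(bar=(311,169),tri=(241.5,173),disc=(250,238),cross=(316,230)).items(): print(n,atz('wrist',p,.058))
E
```

```text
bar [ 0.4686 -0.078   0.058 ]
tri [ 0.4724 -0.1404  0.058 ]
disc [ 0.5367 -0.1362  0.058 ]
cross [ 0.5282 -0.0732  0.058 ]
```

```bash
python3 -m handwheel '[[[0,0,0,0,0,0.04,0],[0,0,0,0,0,0.04,0],[0,0,0,0,0,0.04,0],[0,0,0,0,0,0.03,0],[0,0,0,0,0,0.012,0],[0,0,0,0,0,0,0],[0,0,0,0,0,0,0]]]';python3 -m handwheel '[[[0,0,0,0,0,0.003,0],[0,0,0,0,0,0.003,0],[0,0,0,0,0,0.003,0],[0,0,0,0,0,0.002,0],[0,0,0,0,0,0.001,0],[0,0,0,0,0,0,0],[0,0,0,0,0,0,0]]]'
```

```text
t: 14.5
tcp_pos: [0.4711, -0.0785, 0.0663]
tool_rot: [-0.0, 1.0, -0.0, 0.001]
force: [-0.8, -0.7, 0.2]
finger_gap: -0.001
gripper_force: 0.0
t: 15.38
tcp_pos: [0.4706, -0.0786, 0.0536]
tool_rot: [-0.0, 1.0, -0.0, 0.0]
force: [-0.8, -0.1, 4.1]
finger_gap: 0.002
gripper_force: 2.5
```

```bash
python3 -m handwheel '[[[0,0,0,0,0,0.002,0],[0,0,0,0,0,0.002,0],[0,0,0,0,0,0.001,0],[0,0,0,0,0,0,0],[0,0,0,0,0,0,0]]]'
```

```text
t: 16.0
tcp_pos: [0.4706, -0.0786, 0.0499]
tool_rot: [-0.0, 1.0, -0.0, 0.001]
force: [-2.9, 0.7, 18.3]
finger_gap: -0.002
gripper_force: 9.0
```

Bar at its stop (18 N). Release it, go to the disc.

```bash
python3 -m handwheel '[[[0,0,0,0,0,-0.01,0],[0,0,0,0,0,-0.03,0],[0,0,0,0,0,0,0],[0,0,0,-0.033,-0.029,0,0],[0,0,0,-0.033,-0.029,0,0],[0,0,0,0,0,0,0],[0,0,0,0,0,0,0]]]';python3 -m handwheel '[[[0,0,0,0,0,0.02,0],[0,0,0,0,0,0.008,0],[0,0,0,0,0,0.003,0],[0,0,0,0,0,0.003,0],[0,0,0,0,0,0.003,0],[0,0,0,0,0,0.003,0],[0,0,0,0,0,0,0],[0,0,0,0,0,0,0]]]'
```

```text
t: 16.88
tcp_pos: [0.5346, -0.1356, 0.087]
tool_rot: [0.0, 1.0, 0.001, -0.002]
force: [-0.9, 0.1, -0.7]
finger_gap: 0.004
gripper_force: 0.0
t: 17.88
tcp_pos: [0.5353, -0.1356, 0.05]
tool_rot: [-0.0, 1.0, 0.0, -0.001]
force: [-5.2, 3.4, 13.4]
finger_gap: 0.002
gripper_force: 6.7
```

Disc at its stop. Release it, then the triangle.

```bash
python3 -m handwheel '[[[0,0,0,0,0,-0.01,0],[0,0,0,0,0,-0.03,0],[0,0,0,0,0,0,0],[0,0,0,0.032,-0.003,0,0],[0,0,0,0.031,-0.002,0,0],[0,0,0,0,0,0,0],[0,0,0,0,0,0,0]]]';python3 -m handwheel '[[[0,0,0,0,0,0.02,0],[0,0,0,0,0,0.008,0],[0,0,0,0,0,0.003,0],[0,0,0,0,0,0.003,0],[0,0,0,0,0,0.003,0],[0,0,0,0,0,0.003,0],[0,0,0,0,0,0,0],[0,0,0,0,0,0,0]]]'
```

```text
t: 18.75
tcp_pos: [0.4747, -0.1421, 0.0882]
tool_rot: [0.0, 1.0, -0.001, 0.001]
force: [0.7, -0.2, -0.2]
finger_gap: -0.002
gripper_force: 0.0
t: 19.75
tcp_pos: [0.4741, -0.1416, 0.05]
tool_rot: [-0.0, 1.0, -0.001, 0.001]
force: [-0.5, 2.2, 13.7]
finger_gap: -0.003
gripper_force: 6.5
```

```bash
python3 -m handwheel '[[[0,0,0,0,0,-0.01,0],[0,0,0,0,0,-0.04,0],[0,0,0,0,0,-0.05,0],[0,0,0,0,0,-0.05,0],[0,0,0,0,0,-0.02,0],[0,0,0,0,0,0,0],[0,0,0,0,0,0,0],[0,0,0,0,0,0,0]]]'
python3 - <<'E'
from h import *
im=np.hstack([cv2.resize(snapshot('wrist')[60:300,190:510],None,fx=1.5,fy=1.5),cv2.resize(snapshot('side')[130:250,250:410],None,fx=2,fy=3)])
cv2.imwrite('pics/end.png',im[:,:,::-1])
E
```

```text
t: 20.75
tcp_pos: [0.4724, -0.141, 0.2169]
tool_rot: [-0.0, 1.0, 0.001, -0.001]
force: [0.4, 0.1, 0.4]
finger_gap: 0.009
gripper_force: 0.0
```

View pics/end.png

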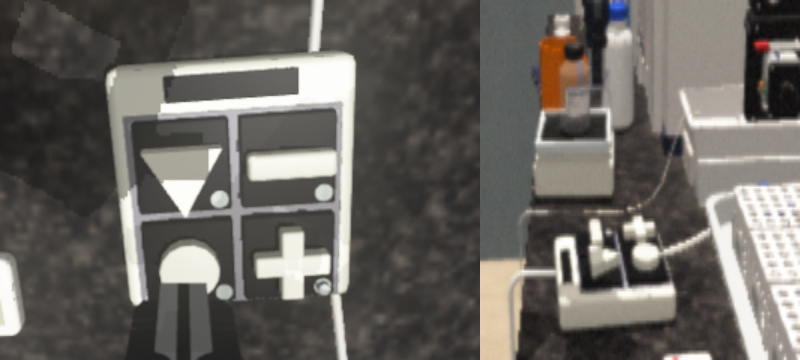

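The pins at (219,199), (324,192) and (224,292) look pushed in, and the cross pin at (322,287) still stands out. All keys are up and the bottle is upright on the mat.

```bash
python3 -c "from station import *; print(sign_off())"
```

```text
the job is handed in; nothing more can be done
None
```

I stood the bottle upright on the shaker's mat and let go, pressed bar, disc and triangle fully in that order, left the cross key alone, and handed the job in at about 21 s; no verdict came back.

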